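# Roll the tin on to the scanner window

## Task

The green tin lies on its side on the counter with its barcode facing up, and a dark scanner window is set flush in the counter on one side of it. With the fingertips on top of the tin, roll it half a turn on to the window, so that it comes to rest along the middle of the glass with the barcode face down. Do not grasp it, lift it, slide it or push it from the side, and leave all other goods where they stand.

Things in the scene. Friction and masses are not known exactly. Their poses are not given: they have to be found in the camera images.
- tin: green tin on its side, free to roll: cylinder 73 mm diameter, 110 mm long, 0.36 to 0.54 kg. Origin at its middle, 36.5 mm up; x along the cylinder; z out through the middle of the white barcode patch (70 mm long, 36 mm round the curve): up at the start, down when done. A plain yellow patch is opposite it. Half a turn without slip moves it 115 mm; let go at a slow roll it stops within 10 mm
- scanner: scanner window, flush in the counter (no step): steel frame 150 x 110 mm, dark glass 130 x 90 mm, thin red cross lines. Origin at the glass centre, at counter height; x is the long middle line, parallel to the tin at the start; y is the rolling direction. Its centre lies half a turn (112 to 118 mm) from the tin's start, square to the tin, on its +y or -y side
- pad: flush plate of the same size as the scanner but plain pale blue, with the same axes, on the opposite side of the tin; not the target
- tin_near: red food tin standing upright, 73 mm in diameter, 110 mm tall, 0.45 kg; bystander; origin at the centre of its underside
- tin_side: green food tin standing upright, 73 mm in diameter, 110 mm tall; bystander; origin at the centre of its underside
- spice_a: magenta spice carton standing upright, 45 x 75 x 105 mm (its x, y, z); bystander; origin at the centre of its underside
- spice_b: green spice carton standing upright, 45 x 75 x 105 mm (its x, y, z); bystander; origin at the centre of its underside
- sauce: red sauce bottle, 56 mm in diameter, 190 mm tall; bystander; origin at the centre of its underside
- jar: amber jar with green lid, 72 mm in diameter, 110 mm tall; bystander; origin at the centre of its underside
Things that resemble listed ones, but are neither listed nor needed, are in the scene too. Leave any blue look-alike of the tin alone.

How it is judged (in metres and radians):
On the way:
1. on the way the tin rolls without sliding: a quarter turn (about 66 to 115 degrees) when it has travelled about a quarter of its girth (40 to 75 mm) (angle between tin's own z axis and vertical between 1.15 and 2 rad and distance of tin from where it was at the start of the episode between 0.04 and 0.075 m), for 0.05 s.
At the end, for the whole second after the job is handed in: The tin lies at rest on the counter with its barcode face down (within 20 degrees), its middle within 20 mm of the scanner window's long middle line and within 30 mm of its centre lengthwise, and its axis within 0.2 rad of that line (angle between tin's own z axis and vertical above 2.79 rad and y of tin in the frame of scanner between -0.02 and 0.02 m and x of tin in the frame of scanner between -0.03 and 0.03 m and angle between the x axis of tin and the x axis of scanner, either way round below 0.2 rad and height (world z) of tin between 0.033 and 0.04 m and linear speed of tin below 0.01 m/s and angular speed of tin below 0.2 rad/s); the robot touches nothing.
It fails at once if the tin is lifted more than 12 mm off the counter (height (world z) of tin above 0.0485 m).
It fails at once if the tin is tipped off its side (more than 15 degrees) (angle between tin's own x axis and vertical below 1.31 rad or angle between tin's own x axis and vertical above 1.83 rad).
It fails at once if the tin is pinched or pushed from the side: the fingers touch it while the grasp point between them is lower than 70 mm above the counter (the tin's top is at 73 mm) (contact force between the fingers and tin above 0.5 N and height (world z) of the grasp point below 0.07 m).
It fails at once if any of the other goods is moved by more than 25 mm (distance of any of tin_near, tin_side, spice_a, spice_b, sauce, jar from where it was at the start of the episode above 0.025 m).
It also fails if it takes over 48 s, if anything falls off the work surface, if the arm or the gripper's body presses on something with over 40 N, if the wrist force passes 120 N, or if a joint passes its speed limit or range.

## Robot

A 7-joint arm with a two-finger parallel gripper is mounted at the origin on the work surface. World frame = base frame: x ahead of the robot, y to its left, z up, the work surface at z = 0. Lengths are in mm, angles in rad, forces in N, time in s.
With the tool pointing down it reaches from about 350 to 900 mm from the base axis. Payload 7.2 kg.
Tool frame: the origin (TCP) lies midway between the tips of the shut fingers; the grasp point (between the pads) lies 19 mm behind it (env.grasp_offset is the distance from the TCP to the grasp point, in mm); z points along the fingers, x is the direction in which the jaws open and shut, and the axes are right-handed (so a half turn about z gives the same grasp; the last joint's range is limited). The gripper opens to 85 mm and grips with 20 to 120 N. Pads are 22 mm wide; open, the fingers measure 114 mm over their backs; the gripper's body (76 mm by 85 mm) begins 54 mm behind the grasp point. The pads swing forward as they close: fully open they stand 13 mm farther back than shut.
Start: joints at [1.189, 0.411, -0.013, 1.596, 0.006, 1.134, -0.082], TCP at [192.91, -594.487, 231.297] pointing down, gripper open.
Joint ranges: [-2.95, 2.95], [-0.29, 1.99], [-1.47, 1.44], [0.14, 2.54], [-1.03, 4.17], [0.13, 1.85], [-2.86, 2.86]. Speed limits (rad/s): [2.39, 2.39, 3.01, 3.01, 3.14, 3.14, 3.14].

## Interface

Orientations are given as a unit quaternion [w, x, y, z].
In Python, from station import env gives the robot as it stands. The module is installed in compiled form; this text tells all that it offers.
- The arm moves only by the tool carry_out, never from a script. Its argument "series" is a list that holds one entry, the list of rows, each a list of 5 numbers: the shift along the tool's x, y, z in cm, then the turn about the tool's z in rad, then the opening, from -1 (shut) to 1 (fully open). In form: [[[tx, ty, tz, roll, hand], ...]]. A call has 1 to 20 rows; each row is the pose to reach, as a shift and turn from the pose measured when the call began, along the tool's axes at that moment; what a row does not reach only later rows make up. A row lasts 1/10 s, in which the tool goes at most 50 mm and 8.59 degrees, less where a joint would pass 70% of its speed; a pose out of reach is approached as far as the arm can. A call with a gripper value outside its range is refused whole. The fingers move at their own pace and stop on an object; "newtons" is the grip in N (left out, the last holds). Time passes only in rows, so rows that repeat a pose let the fingers close. It gives the time, the measured TCP pose, the force and the opening at its end, in the units of the state.
- env.read_state(): the state, without advancing time (a new reading comes with each control period).
- env.get_image(name): name is "side" or "top" or "wrist"; returns a dict with "frame" (420x560x3 uint8, red, green, blue), "K" (3x3 intrinsics, pixels), "xyz" and "attitude" of the camera in the world; the wrist camera has in their place "hand_eye" (4x4, takes a point from camera to tool coordinates, whose origin is the TCP and whose axes are the tool frame's). Camera axes: x right, y down, z forward; pixel columns grow to the right and rows downward; lengths in mm; the calibration is good to about 2 mm. The wrist camera is an equidistant fisheye: a pixel r from the principal point sees the ray r / f radians off the axis. A picture is of the moment at which its call begins: read the wrist's pose just before it. There is no depth.
- env.finish_job(): hands the job in, once; it reports no verdict.
The state is a dict: "t": time; "joint_pos": joint angles; "joint_vel": joint speeds; "joint_torque": joint torques, N m; "tool_pos": TCP position; "tool_rot": TCP orientation; "wrist_force": force on the tool from outside, world axes, zero at the start; "moment": the same for the moment, N m; "finger_gap": opening from 0.0 (shut) to 1.0 (fully open).
Only numpy, scipy, OpenCV 4.12 (cv2) and the standard library are available. Lean on these libraries where they do the work, as an engineer would, in place of code of your own. Each camera call takes 0.05 s, during which the arm holds its last target. There are 200 camera calls.

## Working session

There is one attempt and no reset: what is moved stays moved. The work goes in short steps, Python scripts to look and compute and a tool call to move; the robot and the scene stay as the last step left them, time stands still between calls to the robot, and variables do not carry over. Pictures are saved under pics/ and viewed, about 8 in all and at most 12, crops included, and the job is handed in when it is done.

Besides the shell and the picture viewer there is one more tool, called after "Call:" in YAML: its name, and indented under it one key for each argument. carry_out: Moves the arm, as the interface text tells. Its arguments: {"type":"object","properties":{"series":{"type":"array","items":{"type":"array","items":{"type":"array","items":{"type":"number"}}}},"newtons":{"type":"number"}},"required":["series"]}

```bash
mkdir -p pics
cat > h.py <<'E'
import numpy as np, cv2
from station import env
from scipy.spatial.transform import Rotation as R
def rot(q): return R.from_quat([q[1],q[2],q[3],q[0]]).as_matrix()
def cast(im,uv,z):
    K=np.array(im["K"]); a=np.array(im["attitude"],float)
    M=rot(a) if a.size==4 else a.reshape(3,3)
    d=M@np.linalg.inv(K)@np.array([uv[0],uv[1],1.]); o=np.array(im["xyz"],float)
    return o+d*(z-o[2])/d[2]
E
python3 - <<'E'
from h import *
s=env.read_state(); print(s)
for n in("top","side"):
    im=env.get_image(n); cv2.imwrite(f"pics/{n}1.png",im["frame"][:,:,::-1])
    print(n,im["K"],im["xyz"],im["attitude"])
E
```

```text
{'t': 0.0, 'joint_pos': array([ 1.18877387,  0.41193106, -0.01271105,  1.59705167,  0.00563763,
        1.13430195, -0.08219697]), 'joint_vel': array([ 1.32984466e-03,  8.75942594e-04,  8.08738276e-04, -5.54716837e-04,
       -9.39289367e-05, -9.40946983e-04,  2.89307227e-04]), 'joint_torque': array([ 7.68532050e-05, -6.00641441e+01,  6.81981202e-01, -2.99418926e+01,
        1.37605084e-02,  1.06484353e-02, -9.33661681e-06]), 'tool_pos': array([ 192.7285784 , -594.01523036,  230.43055687]), 'tool_rot': array([-4.23413692e-04,  8.08930287e-01, -5.87903993e-01, -7.11778928e-04]), 'wrist_force': array([-0.0414753 , -1.01197193, -0.44836567]), 'moment': array([ 0.00684674, -0.05281855, -0.02296332]), 'finger_gap': 0.9983636646179264}
top [[434.46128522   0.         284.3333973 ]
 [  0.         434.46128522 218.15212522]
 [  0.           0.           1.        ]] [ 309.50817262  -33.08776016 1240.60569439] [-0.0685292   0.71372887 -0.69533864  0.04897974]
side [[448.36872043   0.         275.49388649]
 [  0.         448.36872043 210.57972503]
 [  0.           0.           1.        ]] [ 151.74686112  906.06539094 1092.03970226] [ 0.06571363 -0.16903174  0.91375758 -0.36353414]
```

View pics/top1.png

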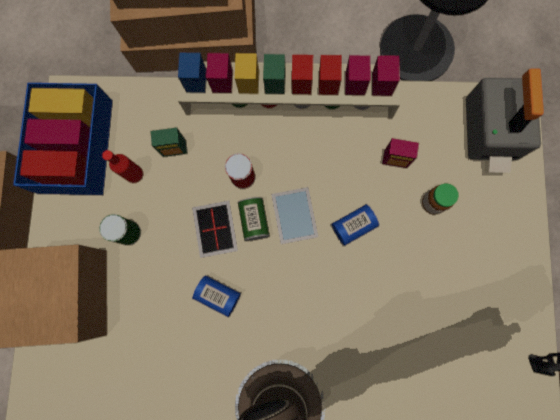

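View pics/side1.png

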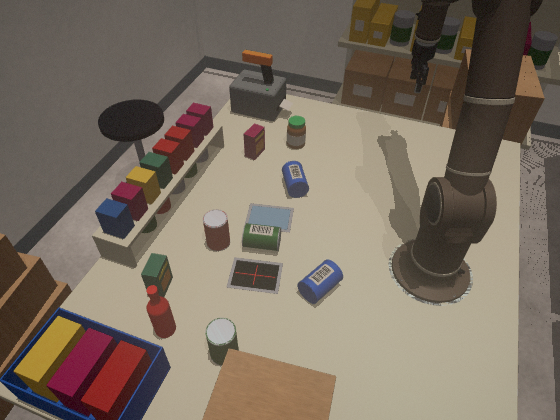

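The top view shows the green tin at about (254,218), the scanner at (214,229) on its left (+y), the pad at (295,214), and the red tin_near at (241,171). The side view agrees. Next I measure these.

Run:
```python
from h import *
im=env.get_image("top"); f=im["frame"]; hsv=cv2.cvtColor(f,cv2.COLOR_RGB2HSV)
def box(m,roi,name,z):
    x0,y0,x1,y1=roi; k=np.zeros(m.shape,np.uint8); k[y0:y1,x0:x1]=m[y0:y1,x0:x1]
    k=cv2.morphologyEx(k,cv2.MORPH_CLOSE,np.ones((5,5)))
    c=max(cv2.findContours(k,0,2)[0],key=cv2.contourArea)
    P=np.array([cast(im,p[0],z)[:2] for p in c],np.float32)
    (cx,cy),(w,h),a=cv2.minAreaRect(P); print(name,round(cx,1),round(cy,1),round(w,1),round(h,1),round(a,2),cv2.contourArea(c))
H,S,V=[hsv[...,i].astype(int) for i in range(3)]
box(((V<75)|((H<8)&(S>150))).astype(np.uint8)*255,(192,200,238,258),"glass",0)
box(((H>95)&(H<115)&(S>40)&(V>110)).astype(np.uint8)*255,(270,180,320,250),"pad",0)
box(((H>40)&(H<90)&(S>70)).astype(np.uint8)*255,(234,190,275,246),"tin(z36)",36.5)
# white patch
box(((V>150)&(S<50)).astype(np.uint8)*255,(241,200,266,238),"barcode(z72)",72)
box(((H<8)|(H>172)).astype(np.uint8)*(S>100)*255,(222,150,260,192),"red",60)
box(((S<60)&(V>140)).astype(np.uint8)*255,(222,150,260,184),"redtop",110)
cv2.imwrite("pics/crop.png",cv2.resize(f[140:270,180:340,::-1],None,fx=5,fy=5,interpolation=2)[:600])
```

```text
glass 482.7 207.1 128.2 87.6 12.18 1242.0
pad 547.8 -18.9 80.1 80.8 13.01 542.0
tin(z36) 512.9 92.3 105.4 68.7 12.3 820.0
barcode(z72) 525.2 103.4 21.4 44.4 62.71 16.0
red 615.7 118.8 46.1 67.9 27.59 174.5
redtop 637.9 123.8 92.3 102.4 1.25 1008.5
```

View pics/crop.png

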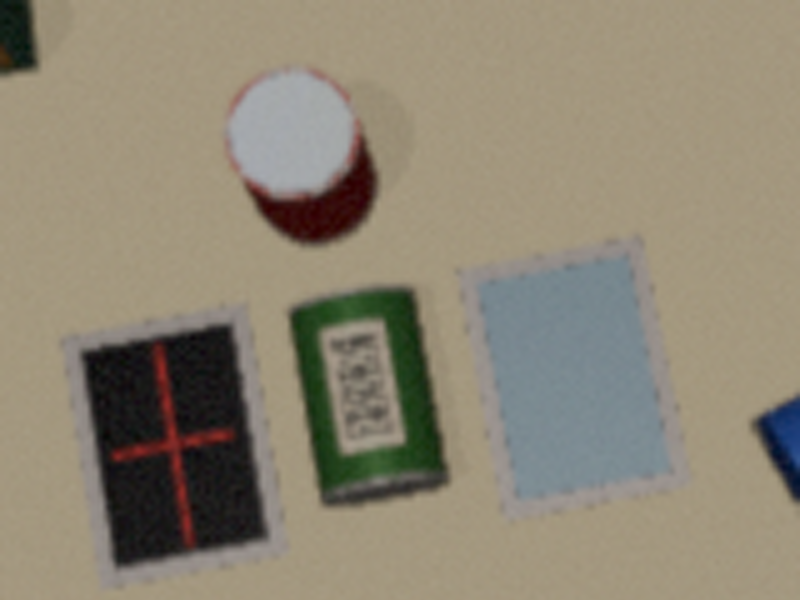

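The crop matches: glass centre at about (483,207) with its axis at 12.2°, tin near (510,92), roll direction towards +y. The plan is short strokes, with the half-open jaws along the tin axis so that both fingertips sit on top.

```bash
cat >> h.py <<'E'
def plan(x,y,z,yaw_deg):
    s=env.read_state(); M=rot(s["tool_rot"]); d=np.array([x,y,z])-s["tool_pos"]
    cur=np.degrees(np.arctan2(M[1,0],M[0,0])); dy=(yaw_deg-cur+180)%360-180
    print("t",s["t"],"tcp",s["tool_pos"].round(1),"yaw",cur.round(2),"F",s["wrist_force"].round(1),"gap",round(s["finger_gap"],3))
    print("shift cm",(M.T@d/10).round(2),"roll",round(-np.radians(dy),3)); return M
E
python3 -c "
from h import *
im=env.get_image('top');print(cast(im,(238.6,166.4),110))
plan(511,84,150,12.2)"
```

```text
[637.74076328 128.5270011  110.        ]
t 0.2 tcp [ 192.8 -594.2  230.8] yaw -72.02 F [-0.2  0.5  0.3] gap 1.005
shift cm [-54.68 -51.2    8.13] roll -1.47
```

Call:
carry_out:
  series:
    - [[-3, -2.8, 0, -0.08, -0.2], [-6, -5.6, 0, -0.16, -0.2], [-9, -8.4, 0, -0.24, -0.2], [-12, -11.2, 0, -0.32, -0.2], [-15, -14, 0, -0.4, -0.2], [-18, -16.8, 0, -0.48, -0.2], [-21, -19.7, 0, -0.56, -0.2], [-24, -22.5, 0, -0.65, -0.2], [-27, -25.3, 0, -0.73, -0.2], [-30, -28.1, 0, -0.81, -0.2], [-33, -30.9, 0, -0.89, -0.2], [-36, -33.7, 0, -0.97, -0.2], [-39, -36.5, 0, -1.05, -0.2], [-42, -39.3, 0, -1.13, -0.2], [-45, -42.1, 1, -1.21, -0.2], [-48, -45, 2.5, -1.29, -0.2], [-51, -47.8, 4, -1.37, -0.2], [-54.7, -51.2, 6, -1.47, -0.2], [-54.7, -51.2, 8, -1.47, -0.2], [-54.7, -51.2, 8, -1.47, -0.2]]

```text
t: 2.2
tool_pos: [509.3, 85.4, 148.7]
tool_rot: [-0.001, 0.994, 0.108, -0.003]
wrist_force: [-0.3, -0.8, 0.1]
finger_gap: 0.403
```

Run:
```python
from h import *
plan(511,84,90,12.2)
im=env.get_image("wrist"); cv2.imwrite("pics/w1.png",im["frame"][:,:,::-1]); print(im["K"],im["hand_eye"])
```

```text
t 2.2 tcp [509.3  85.4 148.7] yaw 12.38 F [-0.3 -0.8  0.1] gap 0.403
shift cm [0.17 0.19 5.86] roll 0.003
[[325.1922621    0.         284.03889703]
 [  0.         325.1922621  210.13119959]
 [  0.           0.           1.        ]] [[ 9.99999884e-01 -8.33216314e-05  4.74749465e-04 -9.10668419e-01]
 [-5.85224641e-05  9.56670675e-01  2.91172142e-01 -7.34042585e+01]
 [-4.78439829e-04 -2.91172136e-01  9.56670559e-01 -1.42338926e+02]
 [ 0.00000000e+00  0.00000000e+00  0.00000000e+00  1.00000000e+00]]
```

View pics/w1.png

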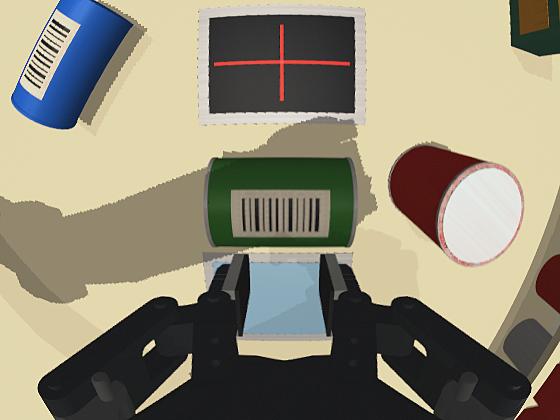

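The wrist view shows the tin spanning columns 205–357, the barcode at about (281,214) and the scanner cross at (282,63). The fingers are centred on the tin along its axis. Now I cast these points for precise offsets.

```bash
cat >> h.py <<'E'
def wray(im,s,uv):
    K=im["K"]; d=np.array([uv[0]-K[0,2],uv[1]-K[1,2]])/K[0,0]; r=np.hypot(*d)
    v=np.array([*(d/r*np.sin(r)),np.cos(r)]); T=np.array(im["hand_eye"]); M=rot(s["tool_rot"])
    return s["tool_pos"]+M@T[:3,3], M@T[:3,:3]@v
def wcast(im,s,uv,z):
    o,v=wray(im,s,uv); return o+v*(z-o[2])/v[2]
U=np.array([np.cos(np.radians(12.2)),np.sin(np.radians(12.2)),0]); W=np.array([-U[1],U[0],0]) # axis, roll dir
def sc(p,c=(482.7,207.1,0)): d=p-np.array(c); return (d@U).round(1),(d@W).round(1)
E
python3 - <<'E'
from h import *
s=env.read_state(); im=env.get_image("wrist"); f=im["frame"]; hsv=cv2.cvtColor(f,cv2.COLOR_RGB2HSV)
H,S,V=[hsv[...,i].astype(int) for i in range(3)]
c=wcast(im,s,(282,63),0); print("cross",c.round(1))
for uv in((214,64),(350,64),(282,25),(282,101)): print(uv,sc(wcast(im,s,uv,0),c))
print("barcode",wcast(im,s,(281,214),72.5).round(1),sc(wcast(im,s,(281,214),72.5),c))
for uv in((232,191),(329,190),(231,237),(330,237)):print("bc corner",sc(wcast(im,s,uv,69),c))
print("ends",[sc(wcast(im,s,u,60),c) for u in((205,200),(357,200))])
print("tcp",sc(s["tool_pos"],c))
for v in(157,247):  # tangent rays at top/bottom: perpendicular-plane line
    o,d=wray(im,s,(281,v)); print("tan",sc(o,c),o[2].round(1),(d@W).round(4),d[2].round(4))
E
```

```text
cross [481.2 200.7   0. ]
(214, 64) (np.float64(-60.8), np.float64(1.1))
(350, 64) (np.float64(60.6), np.float64(0.9))
(282, 25) (np.float64(-0.0), np.float64(35.9))
(282, 101) (np.float64(0.0), np.float64(-34.6))
barcode [505.8  87.1  72.5] (np.float64(0.0), np.float64(-116.2))
bc corner (np.float64(-35.0), np.float64(-100.2))
bc corner (np.float64(34.0), np.float64(-99.4))
bc corner (np.float64(-37.4), np.float64(-135.4))
bc corner (np.float64(36.3), np.float64(-135.2))
ends [(np.float64(-57.6), np.float64(-109.3)), (np.float64(57.0), np.float64(-109.1))]
tcp (np.float64(3.3), np.float64(-119.9))
tan (np.float64(2.8), np.float64(-46.7)) 292.5 -0.1303 -0.9914
tan (np.float64(2.8), np.float64(-46.7)) 292.5 -0.3962 -0.9181
```

Call:
carry_out:
  series:
    - [[-0.33, 0.46, 2.5, 0, -0.2], [-0.33, 0.46, 5, 0, -0.2], [-0.33, 0.46, 6.5, 0, -0.2], [-0.33, 0.46, 7, 0, -0.2], [-0.33, 0.46, 7.1, 0, -0.2], [-0.33, 0.46, 7.1, 0, -0.2]]

```text
t: 2.9
tool_pos: [508.7, 78.4, 81.1]
tool_rot: [-0.0, 0.994, 0.106, -0.0]
wrist_force: [-0.4, -0.6, 0.7]
finger_gap: 0.4
```

Call:
carry_out:
  series:
    - [[0, 0, 0.2, 0, -0.2], [0, 0, 0.4, 0, -0.2], [0, 0, 0.4, 0, -0.2]]

```text
t: 3.2
tool_pos: [508.7, 78.4, 77.2]
tool_rot: [-0.0, 0.994, 0.106, -0.0]
wrist_force: [0.2, 0.0, -0.5]
finger_gap: 0.403
```

Call:
carry_out:
  series:
    - [[0, 0, 0.2, 0, -0.2], [0, 0, 0.4, 0, -0.2], [0, 0, 0.5, 0, -0.2], [0, 0, 0.5, 0, -0.2]]

```text
t: 3.6
tool_pos: [508.7, 78.4, 72.1]
tool_rot: [-0.0, 0.994, 0.106, -0.0]
wrist_force: [-0.0, -0.1, 0.5]
finger_gap: 0.401
```

Call:
carry_out:
  series:
    - [[0, 0, 0.1, 0, -0.2], [0, 0, 0.2, 0, -0.2], [0, 0, 0.2, 0, -0.2]]

```text
t: 3.9
tool_pos: [508.9, 78.3, 71.5]
tool_rot: [0.0, 0.994, 0.106, 0.0]
wrist_force: [-4.8, -1.6, 17.7]
finger_gap: 0.401
```

Call:
carry_out:
  series:
    - [[0, -0.3, 0.08, 0, -0.2], [0, -0.7, 0.08, 0, -0.2], [0, -1.1, 0.08, 0, -0.2], [0, -1.5, 0.08, 0, -0.2], [0, -1.9, 0.08, 0, -0.2], [0, -2.3, 0.08, 0, -0.2], [0, -2.7, 0.08, 0, -0.2], [0, -3.0, 0.08, 0, -0.2], [0, -3.0, 0.08, 0, -0.2]]

```text
t: 4.8
tool_pos: [502.2, 108.3, 72.0]
tool_rot: [0.001, 0.994, 0.106, 0.0]
wrist_force: [-6.1, -0.2, 17.1]
finger_gap: 0.4
```

Run:
```python
from h import *
s=env.read_state(); print(s["tool_pos"],s["wrist_force"].round(1),sc(s["tool_pos"],(481.2,200.7,0)))
im=env.get_image("wrist"); cv2.imwrite("pics/w2.png",im["frame"][:,:,::-1])
```

```text
[502.2479058  108.3226725   71.98670477] [-6.1 -0.2 17.1] (np.float64(1.1), np.float64(-94.7))
```

View pics/w2.png

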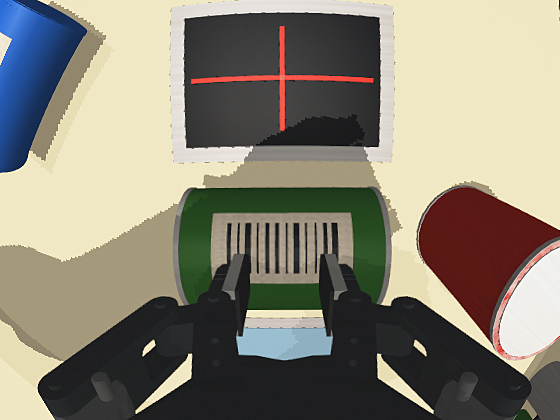

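The tin's front edge is at row 187, its rear edge at row 309, and the barcode's rows run from 213 to 283 at column 215. Now I compute how far it rolled.

```bash
cat >> h.py <<'E'
C=np.array([481.2,200.7,0]); r=36.5
def tang(im,s,uv,side):  # side +1 front edge, -1 rear edge -> w of tin centre
    o,d=wray(im,s,uv); a=np.array([(o-C)@W,o[2]]); e=np.array([d@W,d[2]]); e/=np.hypot(*e)
    w=a[0]+e[0]*(r-a[1])/e[1]; return w-side*r/abs(e[1])
def onsurf(im,s,uv,w):  # angle from top (deg, + towards scanner) of surface point seen
    o,d=wray(im,s,uv); a=np.array([(o-C)@W-w,o[2]-r]); e=np.array([d@W,d[2]])
    t=np.roots([e@e,2*a@e,a@a-r*r]); t=t.real.min(); p=a+t*e; return np.degrees(np.arctan2(p[0],p[1]))
E
python3 - <<'E'
from h import *
s=env.read_state(); im=env.get_image("wrist")
a,b=tang(im,s,(215,187),1),tang(im,s,(215,308),-1); print(a,b)
for v in(213,283): print(v,onsurf(im,s,(215,v),(a+b)/2))
E
```

```text
-99.37028829128599 -99.21660184600421
213 52.361572071002165
283 -5.9893323131796405
```

Call:
carry_out:
  series:
    - [[0, -0.3, 0.1, 0, -0.2], [0, -0.7, 0.1, 0, -0.2], [0, -1.1, 0.1, 0, -0.2], [0, -1.5, 0.11, 0, -0.2], [0, -1.9, 0.13, 0, -0.2], [0, -2.3, 0.15, 0, -0.2], [0, -2.6, 0.18, 0, -0.2], [0, -2.8, 0.2, 0, -0.2], [0, -2.9, 0.2, 0, -0.2], [0, -2.9, 0.2, 0, -0.2]]

```text
t: 5.9
tool_pos: [495.9, 137.0, 70.4]
tool_rot: [0.001, 0.994, 0.106, 0.0]
wrist_force: [-2.7, 0.4, 5.3]
finger_gap: 0.403
```

Call:
carry_out:
  series:
    - [[0, 0, -0.5, 0, -0.2], [0, 0, -1.5, 0, -0.2], [0, 0, -2.5, 0, -0.2], [0, 0, -2.5, 0, -0.2]]

```text
t: 6.3
tool_pos: [497.0, 137.3, 97.1]
tool_rot: [0.001, 0.994, 0.106, 0.002]
wrist_force: [0.3, 0.8, -0.2]
finger_gap: 0.4
```

Run:
```python
from h import *
s=env.read_state(); print(s["tool_pos"],s["wrist_force"].round(1),sc(s["tool_pos"],C))
im=env.get_image("wrist"); cv2.imwrite("pics/w3.png",im["frame"][:,:,::-1])
```

```text
[497.02161289 137.34708814  97.13209842] [ 0.3  0.8 -0.2] (np.float64(2.1), np.float64(-65.3))
```

View pics/w3.png

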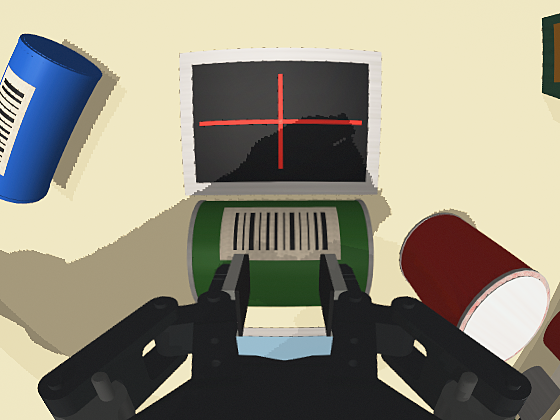

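The tin's edges are at rows 200 and 305, and the barcode (rows 208–260) has turned towards the scanner. The tin is still square.

Run:
```python
from h import *
s=env.read_state(); im=env.get_image("wrist")
a,b=tang(im,s,(215,200),1),tang(im,s,(215,305),-1); print(a,b)
for v in(208,260): print(v,onsurf(im,s,(225,v),(a+b)/2))
print("cross",sc(wcast(im,s,(280,123),0),C), "tin ends",[sc(wcast(im,s,u,50),C) for u in((189,240),(373,240))])
```

```text
-84.5611720554009 -83.98704604610327
208 73.95936086524853
260 17.864641441433104
cross (np.float64(-1.8), np.float64(1.2)) tin ends [(np.float64(-60.3), np.float64(-69.6)), (np.float64(58.2), np.float64(-69.7))]
```

Call:
carry_out:
  series:
    - [[-0.1, 1.3, 0, 0, -0.2], [-0.1, 2.6, 0, 0, -0.2], [-0.15, 3.9, 0, 0, -0.2], [-0.15, 3.9, 0.8, 0, -0.2], [-0.15, 3.9, 1.8, 0, -0.2], [-0.15, 3.9, 2.3, 0, -0.2], [-0.15, 3.9, 2.4, 0, -0.2], [-0.15, 3.9, 2.4, 0, -0.2]]

```text
t: 7.2
tool_pos: [502.8, 99.1, 71.5]
tool_rot: [0.001, 0.994, 0.107, 0.0]
wrist_force: [-0.7, 0.4, 0.1]
finger_gap: 0.398
```

Call:
carry_out:
  series:
    - [[0, -0.2, 0.15, 0, -0.2], [0, -0.6, 0.16, 0, -0.2], [0, -1.0, 0.14, 0, -0.2], [0, -1.4, 0.12, 0, -0.2], [0, -1.8, 0.1, 0, -0.2], [0, -2.2, 0.09, 0, -0.2], [0, -2.6, 0.09, 0, -0.2], [0, -3.0, 0.09, 0, -0.2], [0, -3.4, 0.09, 0, -0.2], [0, -3.8, 0.09, 0, -0.2], [0, -4.2, 0.09, 0, -0.2], [0, -4.6, 0.09, 0, -0.2], [0, -5.0, 0.09, 0, -0.2], [0, -5.4, 0.09, 0, -0.2], [0, -5.8, 0.1, 0, -0.2], [0, -6.2, 0.11, 0, -0.2], [0, -6.6, 0.13, 0, -0.2], [0, -7.0, 0.16, 0, -0.2], [0, -7.3, 0.19, 0, -0.2], [0, -7.4, 0.2, 0, -0.2]]

```text
t: 9.2
tool_pos: [487.0, 172.9, 70.4]
tool_rot: [0.0, 0.994, 0.107, 0.001]
wrist_force: [-2.5, -0.2, 8.7]
finger_gap: 0.402
```

Call:
carry_out:
  series:
    - [[0, 0, 0, 0, -0.2], [0, 0, -0.5, 0, -0.2], [0, 0, -1.5, 0, -0.2], [0, 0, -2.5, 0, -0.2], [0, 0, -2.5, 0, -0.2]]

```text
t: 9.7
tool_pos: [488.0, 173.4, 97.3]
tool_rot: [-0.0, 0.994, 0.107, 0.002]
wrist_force: [-0.5, -0.1, -0.8]
finger_gap: 0.399
```

Run:
```python
from h import *
s=env.read_state(); print(s["tool_pos"],s["wrist_force"].round(1),sc(s["tool_pos"],C))
im=env.get_image("wrist"); cv2.imwrite("pics/w4.png",im["frame"][:,:,::-1])
```

```text
[488.03178734 173.35194817  97.26077389] [-0.5 -0.1 -0.8] (np.float64(0.9), np.float64(-28.2))
```

View pics/w4.png

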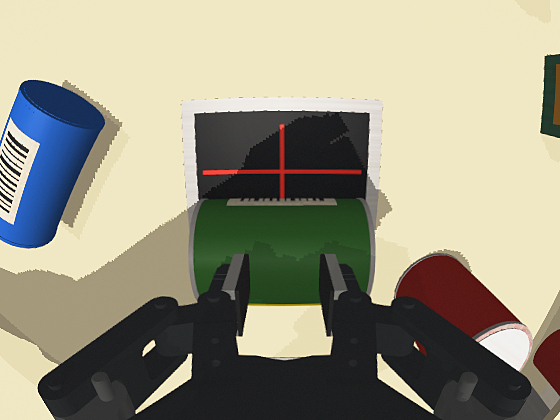

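Call:
carry_out:
  series:
    - [[-0.1, 1.4, 0, 0, -0.2], [-0.1, 2.8, 0, 0, -0.2], [-0.1, 4.2, 0, 0, -0.2], [-0.1, 4.2, 0.8, 0, -0.2], [-0.1, 4.2, 1.8, 0, -0.2], [-0.1, 4.2, 2.3, 0, -0.2], [-0.1, 4.2, 2.4, 0, -0.2], [-0.1, 4.2, 2.4, 0, -0.2]]

```text
t: 10.55
tool_pos: [495.4, 132.5, 72.1]
tool_rot: [-0.0, 0.994, 0.108, 0.001]
wrist_force: [-0.4, 0.2, -0.0]
finger_gap: 0.396
```

Call:
carry_out:
  series:
    - [[0, -0.2, 0.18, 0, -0.2], [0, -0.6, 0.18, 0, -0.2], [0, -1.0, 0.16, 0, -0.2], [0, -1.4, 0.13, 0, -0.2], [0, -1.8, 0.11, 0, -0.2], [0, -2.2, 0.09, 0, -0.2], [0, -2.6, 0.09, 0, -0.2], [0, -3.0, 0.09, 0, -0.2], [0, -3.4, 0.09, 0, -0.2], [0, -3.8, 0.09, 0, -0.2], [0, -4.2, 0.09, 0, -0.2], [0, -4.6, 0.09, 0, -0.2], [0, -5.0, 0.09, 0, -0.2], [0, -5.4, 0.09, 0, -0.2], [0, -5.8, 0.09, 0, -0.2], [0, -6.2, 0.09, 0, -0.2], [0, -6.6, 0.1, 0, -0.2], [0, -7.0, 0.11, 0, -0.2], [0, -7.3, 0.13, 0, -0.2], [0, -7.4, 0.14, 0, -0.2]]

```text
t: 12.55
tool_pos: [479.4, 205.9, 71.3]
tool_rot: [-0.0, 0.994, 0.108, 0.002]
wrist_force: [-1.1, -0.1, 6.1]
finger_gap: 0.396
```

Run:
```python
from h import *
s=env.read_state(); print(s["tool_pos"],s["wrist_force"].round(1),sc(s["tool_pos"],C))
im=env.get_image("wrist"); cv2.imwrite("pics/w5.png",im["frame"][:,:,::-1])
```

```text
[479.38390568 205.91187021  71.25867098] [-1.1 -0.1  6.1] (np.float64(-0.7), np.float64(5.5))
```

View pics/w5.png

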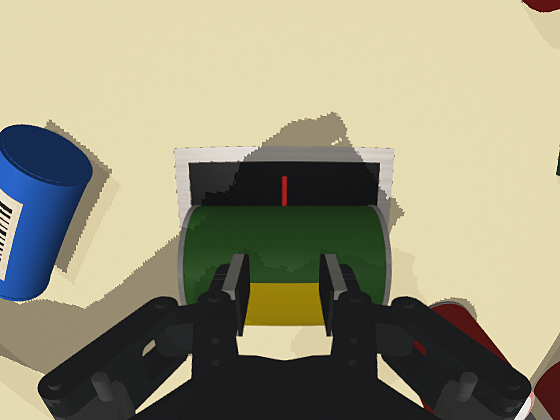

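The tin's edges are at rows 206 and 325, and the front edge of the yellow patch is at row 283.

Run:
```python
from h import *
s=env.read_state(); im=env.get_image("wrist")
a,b=tang(im,s,(284,206),1),tang(im,s,(284,325),-1); print(a,b)
print("yellow front edge",onsurf(im,s,(284,283),(a+b)/2))
print("far glass edge",sc(wcast(im,s,(284,162),0),C))
```

```text
-10.561604624277322 -9.558293609736019
yellow front edge 12.685986122037992
far glass edge (np.float64(-1.4), np.float64(47.2))
```

Call:
carry_out:
  series:
    - [[0, -0.3, 0.1, 0, -0.2], [0, -0.6, 0.14, 0, -0.2], [0, -0.9, 0.18, 0, -0.2], [0, -1.2, 0.22, 0, -0.2], [0, -1.5, 0.27, 0, -0.2], [0, -1.7, 0.31, 0, -0.2], [0, -1.9, 0.35, 0, -0.2], [0, -2.0, 0.37, 0, -0.2], [0, -2.1, 0.4, 0, -0.2], [0, -2.1, 0.4, 0, -0.2], [0, -2.1, 0.4, 0, -0.2]]

```text
t: 13.75
tool_pos: [474.9, 227.1, 67.7]
tool_rot: [-0.001, 0.994, 0.108, 0.002]
wrist_force: [-2.1, 1.5, 6.5]
finger_gap: 0.4
```

Call:
carry_out:
  series:
    - [[0, 0, -0.3, 0, -0.2], [0, 0, -1, 0, -0.2], [0, 0, -2.5, 0, -0.2], [0, 0, -5, 0, -0.2], [0, 0, -8, 0, -0.2], [0, 0, -8, 0, -0.2], [0, 0, -8, 0, -0.2]]

```text
t: 14.45
tool_pos: [475.2, 227.0, 149.2]
tool_rot: [-0.001, 0.994, 0.108, 0.003]
wrist_force: [0.2, -0.1, -1.6]
finger_gap: 0.401
```

Run:
```python
from h import *
s=env.read_state(); print(s["tool_pos"],s["wrist_force"].round(1),sc(s["tool_pos"],C))
im=env.get_image("wrist"); cv2.imwrite("pics/w6.png",im["frame"][:,:,::-1])
```

```text
[475.19100172 226.95746324 149.17123435] [ 0.2 -0.1 -1.6] (np.float64(-0.3), np.float64(26.9))
```

View pics/w6.png

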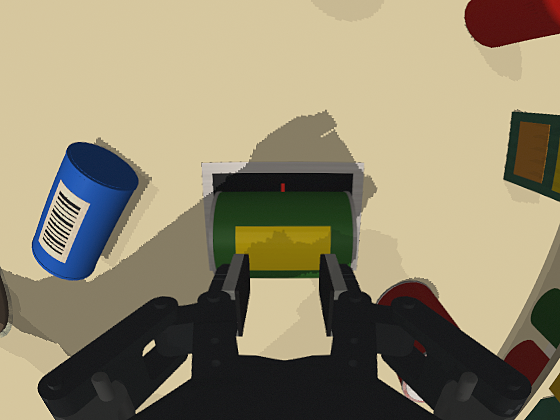

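The tin's edges are at rows 192 and 277, and the yellow patch (rows 226–271) is now on top, with glass visible only beyond the tin.

Run:
```python
from h import *
s=env.read_state(); im=env.get_image("wrist")
a,b=tang(im,s,(284,192),1),tang(im,s,(284,277),-1); print(a,b)
print("yellow",[onsurf(im,s,(284,v),(a+b)/2) for v in(226,271)])
print("far glass",[sc(wcast(im,s,u,0),C) for u in((212,174),(353,174))],"outer",[sc(wcast(im,s,u,0),C) for u in((203,163),(364,163))])
print("ends",[sc(wcast(im,s,u,55),C) for u in((211,230),(355,230))])
```

```text
0.5646254061815767 2.711020337534343
yellow [np.float64(30.8392344066802), np.float64(-29.276746346474884)]
far glass [(np.float64(-67.3), np.float64(46.4)), (np.float64(62.5), np.float64(46.8))] outer [(np.float64(-75.4), np.float64(56.8)), (np.float64(72.5), np.float64(57.3))]
ends [(np.float64(-58.5), np.float64(12.1)), (np.float64(54.6), np.float64(12.3))]
```

Barcode down is within about 1° and the offset from the middle line is near 0. I'll retreat upwards, check that it is at rest, then hand in.

Call:
carry_out:
  series:
    - [[0, 0, -3, 0, -0.2], [0, 1, -6, 0, -0.2], [0, 2, -9, 0, -0.2], [0, 2, -9, 0, -0.2], [0, 2, -9, 0, -0.2], [0, 2, -9, 0, -0.2]]

```text
t: 15.15
tool_pos: [477.5, 206.6, 236.2]
tool_rot: [-0.0, 0.994, 0.108, 0.001]
wrist_force: [0.7, 0.3, 0.4]
finger_gap: 0.401
```

Run:
```python
from h import *
def yc():
    s=env.read_state(); im=env.get_image("wrist"); h=cv2.cvtColor(im["frame"],cv2.COLOR_RGB2HSV)
    m=cv2.inRange(h,(22,180,90),(32,255,255)); m[:150]=0;m[330:]=0;m[:,:200]=0;m[:,380:]=0
    c=max(cv2.findContours(m,0,2)[0],key=cv2.contourArea); x,y,w,hh=cv2.boundingRect(c)
    print(s["t"],(x,y,w,hh),sc(wcast(im,s,(x+w/2,y+hh/2),72),C),np.linalg.norm(s["joint_vel"]).round(4))
yc();yc();yc()
env.finish_job()
```

```text
15.15 (250, 176, 72, 36) (np.float64(-0.9), np.float64(3.1)) 0.0078
15.2 (250, 176, 72, 36) (np.float64(-0.9), np.float64(3.2)) 0.006
15.25 (250, 177, 72, 35) (np.float64(-0.9), np.float64(2.8)) 0.0059
the job is handed in; nothing more can be done
```

I rolled the tin half a turn on to the scanner window in three press-and-roll passes, with the half-open fingertips resting on top, and handed the job in at about 15.3 s. The handover gives no verdict, so the result rests on my own measurements.

- **Final position:** the tin lies 0 to 3 mm from the window's long middle line and about 1 mm off centre lengthwise. Its axis looks parallel to the line in the last picture.
- **Barcode face:** the yellow patch is on top to within about 1°, so the barcode is face down.
- **At rest:** three pictures over 0.1 s showed no movement, and the arm was well clear above.
- **Rolling without sliding:** I measured the tin at about 46°, 106° and 164° of turn after about 33, 70 and 107 mm of travel. The highest contact force I read was about 18 N, and the grasp point stayed at least about 86 mm above the counter.
- **Disagreements:** the wrist and top cameras differed by about 6 mm on the window's position, so I used the wrist camera for both the tin and the window. Early on, the measured travel was about 3 mm more than the turn implied.
- **Not checked:** I did not measure the other goods afterwards. Nothing in the moves or forces suggested that any of them was touched.

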